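# Seat the seedling disc on the clinostat's drive hub

## Robot

A 7-joint arm with a two-finger parallel gripper is mounted at the origin on the work surface. World frame = base frame: x ahead of the robot, y to its left, z up, the work surface at z = 0. Lengths are in mm, angles in rad, forces in N, time in s.
With the tool pointing down it reaches from about 400 to 900 mm from the base axis. Payload 5.5 kg.
Tool frame: the origin (TCP) lies at the centre of the arm's flange, where the gripper is bolted on; the fingertips stand 173 mm ahead of it and the grasp point (between the pads) lies r.tcp_to_grasp ahead of it (r.tcp_to_grasp is the distance from the TCP to the grasp point, in mm); x points along the fingers, y is the direction in which the jaws open and shut, and the axes are right-handed (so a half turn about x gives the same grasp; the last joint's range is limited). The gripper opens to 85 mm and grips with 20 to 120 N. Pads are 22 mm wide; open, the fingers measure 114 mm over their backs; the gripper's body (76 mm by 85 mm) begins 54 mm behind the grasp point. The pads swing forward as they close: fully open they stand 13 mm farther back than shut.
Start: joints at [-0.922, 0.501, -0.427, 1.55, 0.221, 1.138, -0.21], TCP at [244.563, 602.233, 404.71] pointing down, gripper open.
Joint ranges: [-2.88, 2.88], [-0.31, 2.03], [-1.54, 1.56], [0.2, 2.42], [-1.41, 4.55], [0.19, 2.02], [-2.57, 2.57]. Speed limits (rad/s): [2.57, 2.57, 3.14, 3.14, 3.14, 3.14, 3.14].

## Interface

Orientations are given as a unit quaternion [w, x, y, z].
In Python, from station import status, camera, camera_info, job, finder, r gives the robot as it stands.
- The arm moves only by the shell command python3 -m pendant 'ROWS' [OPENING] [FORCE]. ROWS is JSON, a list of rows, each a list of 2 entries, a list of its own where there are three numbers: the shift along the tool's x, y, z scaled (see below), then the turn, a rotation vector about the tool's x, y, z scaled (see below). A call has exactly 5 rows; each row is the pose to reach, as a shift and turn from the pose measured when the call began, along the tool's axes at that moment, turning the shorter way round; what a row does not reach only later rows make up. The controller multiplies each number of a shift by 0.25 m and each number of a turn by 180 degrees. A row lasts 1/8 s, in which the tool goes at most 62.5 mm and 10.7 degrees, less where a joint would pass 70% of its speed; a pose out of reach is approached as far as the arm can. A call with a number of a shift or a turn outside -1 to 1 is refused whole. A call with a gripper value outside its range is refused whole. OPENING is the finger opening in mm, from 0 to 85.4, set as the call begins (- or left out, the last holds). The fingers move at their own pace and stop on an object; FORCE is the grip in N (left out, the last holds). Time passes only in rows, so rows that repeat a pose let the fingers close, or fill a call up. It gives the time, the measured TCP pose, the force and the opening at its end, in the units of the state.
- status.get_state(): the state, without advancing time (a new reading comes with each control period).
- camera(name): name is "scene" or "top"; returns the picture (420x560x3 uint8, red, green, blue); there is no depth.
- camera_info(name): a dict with "mtx" (3x3 intrinsics, pixels), "cam_to_world" (4x4, takes a point from camera to world coordinates). Camera axes: x right, y down, z forward; pixel columns grow to the right and rows downward; lengths in mm; the calibration is good to about 2 mm. A picture is of the moment at which its call begins. camera_info takes no time and is no camera call.
- job.job_done(): hands the job in, once; it reports no verdict.
Trained networks look in the newest picture that a camera, given by its name, has taken for a name from the list of things; names that differ only in an ending like _2 or _b are one class to them, and where a whole thing is asked for, a point or a joint stands for the part that bears it (a point fixed in the world has none). Each returns a list of dicts, best first, with "score" (0 to 1); they miss things now and then, are a little off and sometimes report something else, mostly with a low value. They report only what shows in the picture. A call takes as long as a camera call.
- finder.silhouettes(camera, label): "mask" (420x560 bool, what is visible of it) and "bbox" ([left, top, width, height] in pixels, round what is visible of it).
The state is a dict: "time": time; "joint_positions": joint angles; "joint_vel": joint speeds; "joint_efforts": joint torques, N m; "position": TCP position; "tcp_rot": TCP orientation; "wrist_force": force on the tool from outside, world axes, zero at the start; "wrist_torque": the same for the moment, N m; "width": opening from 0.0 (shut) to 1.0 (fully open).
Only numpy, scipy, OpenCV 4.12 (cv2) and the standard library are available. Lean on these libraries where they do the work, as an engineer would, in place of code of your own. Each camera call takes 0.05 s, during which the arm holds its last target. There are 200 camera calls.

## Task

Load the white seedling disc onto the tilted drive hub of the clinostat: slip its centre bore over the spigot, turn the disc until all three studs enter its holes, and press it fully home, flush on the hub face, keeping hold of it until it is home; then let go. Leave the head at the angle it is set to, and leave the blue disc and everything else on the bench where they are.

Things in the scene. Friction and masses are not known exactly. Their poses are not given: they have to be found in the camera images.
- disc_grip (a point): Centre of the black handle bar of the white seedling disc (loose, 0.3 to 0.45 kg; starts flat on the bench, handle up). z is the disc's axis, from back face to handle; this point is on it, 48 mm above the back face. The bar is 74 mm long along the disc's x, 16 mm wide along y, 16 mm high (40 to 56 mm above the back face), on two 10 mm legs at x = +28 and -28 mm; open underneath.
- disc_back (a point): Centre of the back (under) face of the white disc, same axes. The plate is 140 mm across, 8 mm thick. Through it go a centre bore, 22 mm in diameter, and three 10 mm holes on a 35 mm radius, at 30, 150 and 270 degrees from the disc's x axis. Six green-capped tubes are clipped round the rim, up to 21 mm above the back face, outside 44 mm radius.
- hub_face (a point): Centre of the front face of the clinostat's drive hub (aluminium, 92 mm across), about 0.16 m above the bench. z is the hub's axis, out of the face, leaning 23 to 34 degrees from vertical to the machine's front, which faces the robot's side of the bench. x belongs to the head, NOT to the studs. A disc is home when its back face touches the hub face.
- spigot_end (a point): End of the steel spigot on the hub's axis: 20 mm in diameter, its last 5 mm tapered to 13 mm, 25 mm high above the hub face. Axes as hub_face.
- stud_ends (a point): Point on the hub's axis level with the ends of its three brass studs, 14 mm above the face (axes as hub_face): 7 mm in diameter, round-ended, on a 35 mm radius, 120 degrees apart. The hub has stopped at any angle and the studs' angle is not reported: look, or feel for it. A disc on the spigot rests on the stud ends and drops on when its holes meet the studs, within about 3 degrees.
- head_pivot (a point): Level axis (y) on which the motor head is clamped in its fork, 55 mm behind the hub face. The clamp holds by friction and slips at about 6 N m. The hub itself is held by its gearmotor and takes about 0.8 N m to turn, so a disc pressed hard on the stud ends drags it round.
- clinostat: The machine's white base, 220 x 190 mm, with two cheeks up to 145 mm high left and right of the head and a grey control strip in front; heavy, it does not move. Origin under its centre; its front is its -x side.
- blue_disc_grip (a point): Centre of the grey handle bar of a blue disc of the same shape but with four holes (for another machine). Leave it alone.
- tape: Roll of yellow tape, 90 mm across, 24 mm high, lying flat; origin under its centre. Leave it.
- dishes: Stack of three clear Petri dishes, 61 mm across, 44 mm high; origin under its centre. Leave it.
- glue: Small dark glue bottle, 32 mm across, 85 mm high; origin under its centre. Leave it.
- jar: Amber jar with white cap, 56 mm across, 60 mm high; origin under its centre. Leave it.
- rack: Blue rack of small tubes, 60 x 110 mm, 55 mm high; origin under its centre. Leave it.
- screwdriver: Screwdriver with orange handle lying on the bench. Leave it.

How it is judged:
By the outcome, as a careful person would: the job done as asked, in the order asked, and still so for the second after the job is handed in, with the robot touching nothing.
It also fails if it takes over 64 s, if anything falls off the work surface, if the arm or the gripper's body presses on something with over 40 N, if the wrist force passes 120 N, or if a joint passes its speed limit or range.

## Working session

There is one attempt and no reset: what is moved stays moved. The work goes in short steps, Python scripts to look and compute and a shell command to move; the robot and the scene stay as the last step left them, time stands still between calls to the robot, and variables do not carry over. Pictures are saved under pics/ and viewed, about 8 in all and at most 12, crops included, and the job is handed in when it is done.

```bash
ls; mkdir -p pics; python3 - <<'E'
from station import status,camera,camera_info,r
import cv2,numpy as np
np.set_printoptions(precision=3,suppress=True)
for n in("scene","top"):
    cv2.imwrite(f"pics/{n}0.png",camera(n)[:,:,::-1])
    i=camera_info(n);print(n,np.array(i["mtx"]),np.array(i["cam_to_world"]))
print(r.tcp_to_grasp,status.get_state())
E
```

```text
pics
scene [[416.515   0.    281.793]
 [  0.    416.515 207.68 ]
 [  0.      0.      1.   ]] [[  -0.077    0.538   -0.84  1393.56 ]
 [   0.997    0.021   -0.078   42.007]
 [  -0.025   -0.843   -0.537  694.022]
 [   0.       0.       0.       1.   ]]
top [[539.842   0.    281.345]
 [  0.    539.842 202.52 ]
 [  0.      0.      1.   ]] [[  -0.022   -0.982    0.188  220.309]
 [  -1.       0.023    0.004  -26.405]
 [  -0.009   -0.188   -0.982 1640.905]
 [   0.       0.       0.       1.   ]]
154.70000000000002 {'time': 0.1, 'joint_positions': array([-0.922,  0.502, -0.427,  1.551,  0.221,  1.138, -0.21 ]), 'joint_vel': array([ 0.002, -0.002, -0.001, -0.003,  0.001, -0.   , -0.002]), 'joint_efforts': array([ -0.013, -57.081,  -5.839, -28.175,   0.01 ,   0.006,   0.   ]), 'position': array([244.492, 601.918, 403.76 ]), 'tcp_rot': array([ 0.694,  0.135,  0.694, -0.136]), 'wrist_force': array([ 0.847,  0.034, -0.631]), 'wrist_torque': array([ 0.055, -0.021,  0.055]), 'width': 0.9982150653951486}
```

View pics/scene0.png

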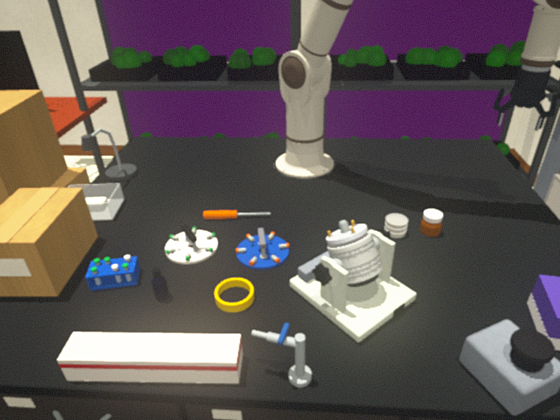

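View pics/top0.png

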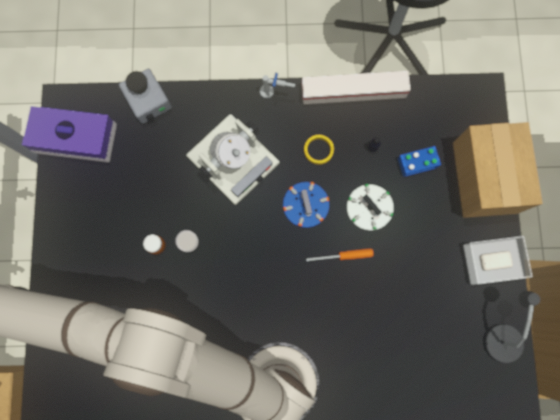

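The scene view shows the white disc at (191,245), the blue one at (262,248) and the clinostat at about (352,275). In the top view the white disc is at (370,207) and the hub at (233,152). I'll zoom in on the discs and the hub.

```bash
cat > h.py <<'E'
from station import status,camera,camera_info,r,finder,job
import cv2,numpy as np
from scipy.spatial.transform import Rotation as R
from scipy.optimize import least_squares
np.set_printoptions(precision=3,suppress=True)
def cam(n):
    i=camera_info(n);return np.array(i["mtx"]),np.array(i["cam_to_world"])
def proj(n,P):
    K,T=cam(n);p=(np.atleast_2d(P)-T[:3,3])@T[:3,:3];q=p@K.T;return q[:,:2]/q[:,2:]
def onplane(n,uv,p0,nrm=(0,0,1)):
    K,T=cam(n);uv=np.atleast_2d(uv);d=np.c_[uv,np.ones(len(uv))]@np.linalg.inv(K).T@T[:3,:3].T
    nrm=np.array(nrm,float);s=((np.array(p0)-T[:3,3])@nrm)/(d@nrm);return T[:3,3]+d*s[:,None]
def crop(im,u,v,w,h,k):
    return cv2.resize(im[v:v+h,u:u+w],None,fx=k,fy=k,interpolation=cv2.INTER_CUBIC)
E
python3 - <<'E'
from h import *
t=cv2.imread("pics/top0.png");s=cv2.imread("pics/scene0.png")
a=np.vstack([np.hstack([crop(t,185,110,100,75,4),crop(t,340,175,100,75,4)][:2]),np.hstack([crop(s,300,210,100,75,4),crop(s,150,210,100,75,4)])])
cv2.imwrite("pics/z0.png",a)
camera("top");camera("scene")
for n in("top","scene"):
    for l in("disc_back","disc_grip","hub_face","clinostat","blue_disc_grip","stud_ends"):
        for f in finder.silhouettes(n,l)[:2]:
            m=f["mask"];v,u=np.nonzero(m);print(n,l,round(f["score"],2),f["bbox"],m.sum(),u.mean(),v.mean())
            np.save(f"m_{n}_{l}.npy",m) if f is not None else 0
E
```

```text
top disc_back 0.91 [347.0, 182.1, 46.3, 45.1] 1530 369.8875816993464 206.84771241830066
top disc_grip 0.74 [349.2, 187.5, 45.6, 43.7] 1589 369.94147262429203 206.68156073001887
top disc_grip 0.15 [368.6, 135.3, 13.9, 15.9] 120 374.39166666666665 144.51666666666668
top hub_face 0.68 [209.7, 130.5, 37.0, 38.4] 1286 229.71772939346812 149.4945567651633
top clinostat 0.89 [186.0, 112.0, 92.2, 91.5] 4462 232.93836844464366 158.2111160914388
top blue_disc_grip 0.8 [280.2, 183.1, 52.3, 46.3] 1645 305.7386018237082 204.3404255319149
top blue_disc_grip 0.63 [308.3, 248.8, 67.3, 9.7] 253 357.02766798418975 253.85375494071147
top stud_ends 0.7 [208.5, 129.7, 43.2, 37.5] 1257 229.16945107398567 149.24105011933173
top stud_ends 0.5 [347.3, 186.2, 46.0, 43.5] 1630 369.82208588957053 206.8319018404908
scene disc_back 0.71 [163.7, 222.6, 57.1, 43.0] 1444 190.50415512465375 245.49030470914127
scene disc_grip 0.86 [161.4, 224.5, 57.9, 40.5] 1491 190.1106639839034 245.700871898055
scene hub_face 0.81 [324.5, 216.3, 58.9, 70.6] 2573 355.025650991061 252.3789350952196
scene clinostat 0.56 [293.4, 217.4, 118.7, 125.1] 8557 353.6563047797125 280.0246581745939
scene blue_disc_grip 0.72 [292.1, 220.2, 122.8, 120.6] 8545 353.7582211819778 279.99672322995906
scene blue_disc_grip 0.65 [237.0, 228.8, 50.3, 40.7] 1576 261.9022842639594 250.73984771573603
scene stud_ends 0.67 [202.4, 207.2, 65.8, 15.4] 345 223.03478260869565 213.85797101449276
scene stud_ends 0.59 [327.9, 220.5, 55.1, 68.3] 2620 355.30572519083967 252.24389312977098
```

View pics/z0.png

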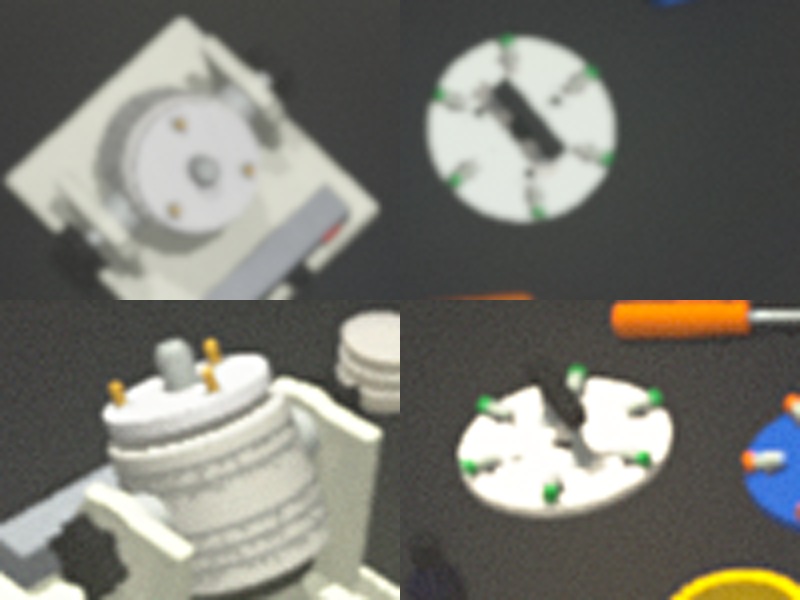

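The close-ups show three brass studs: in the top view at crop (180,125), (248,170), (174,211), in the scene view with tips at (116,384), (211,342), (208,370). The spigot end shows in both. On the white disc, the lone 270° hole is at crop (555,100), up-right of the bar, so disc +x points up-left in the image. Next I fit the poses.

```bash
cat > fit.py <<'E'
from h import *
t=cv2.imread("pics/top0.png");s=cv2.imread("pics/scene0.png")
def blobs(im,u,v,w,h,lo,hi,k=4):
    c=cv2.resize(im[v:v+h,u:u+w],None,fx=k,fy=k,interpolation=cv2.INTER_CUBIC)
    m=cv2.inRange(cv2.cvtColor(c,cv2.COLOR_BGR2HSV),lo,hi)
    n,_,st,ce=cv2.connectedComponentsWithStats(m)
    return [(np.array([u,v])+(ce[i]+.5)/k-.5,st[i]) for i in range(1,n) if st[i][4]>25]
for c,s4 in blobs(t,205,130,50,40,(8,70,80),(28,255,255)):print("top brass",c,s4)
for c,s4 in blobs(s,320,215,50,40,(8,90,80),(28,255,255)):print("scene brass",c,s4)
# disc rim
for n,im,(u,v,w,h) in(("top",t,(340,178,62,58)),("scene",s,(155,222,72,48))):
    c=crop(im,u,v,w,h,4);m=(c.min(2)>110).astype(np.uint8)
    m=cv2.morphologyEx(m,cv2.MORPH_CLOSE,np.ones((9,9)))
    cs=max(cv2.findContours(m,0,1)[0],key=cv2.contourArea)
    p=cv2.convexHull(cs)[:,0]/4.-.375+np.array([u,v])
    P=onplane(n,p,(0,0,7 if n=="top" else 5))[:,:2]
    f=least_squares(lambda q:np.hypot(*(P-q[:2]).T)-q[2],[*P.mean(0),70],loss="soft_l1");print(n,"disc",f.x,np.abs(f.fun).max())
    d=(c.max(2)<75).astype(np.uint8)
    k,_,st,ce=cv2.connectedComponentsWithStats(d)
    if n=="top":
        lab=cv2.connectedComponents(d)[1]
        for i in range(1,k):
            b=st[i]
            if b[0]>40 and b[0]+b[2]<210 and b[1]>40 and b[4]>60:
                vv,uu=np.nonzero(lab==i);q=onplane(n,np.c_[uu,vv]/4.-.375+np.array([u,v]),(0,0,56))[:,:2]
                w_,V=np.linalg.eigh(np.cov(q.T));a=V[:,1]*np.sign(V[0,1]);print("bar",b,q.mean(0),a,np.degrees(np.arctan2(a[1],a[0])),2*np.sqrt(3*w_))
E
python3 fit.py
```

```text
scene brass [352.359 224.701] [122  17  20  54 643]
scene brass [328.724 232.432] [ 27  60  19  26 355]
top disc [ 514.525 -290.607   73.5  ] 0.8751348863847994
bar [  98   75   60   67 1159] [ 511.056 -286.263] [0.804 0.595] 36.528179655978136 [13.869 55.37 ]
scene disc [ 515.887 -290.008   74.861] 11.806010625131691
```

```bash
cat > fit2.py <<'E'
from h import *
t=cv2.imread("pics/top0.png").astype(float);s=cv2.imread("pics/scene0.png").astype(float)
def wc(W,p,rad):
    g=np.mgrid[0:W.shape[0],0:W.shape[1]]
    for _ in range(5):
        m=(np.hypot(g[1]-p[0],g[0]-p[1])<rad)*W;p=np.array([(m*g[1]).sum(),(m*g[0]).sum()])/m.sum()
    return p
C=np.array([515,-290.4])
G=np.clip(t[:,:,1]-np.maximum(t[:,:,0],t[:,:,2])-8,0,None)
for n,im in(("top",t),("scene",s)):
    G=np.clip(im[:,:,1]-np.maximum(im[:,:,0],im[:,:,2])-8,0,None)
    out=[]
    for k in range(6):
        a=np.radians(9.5+60*k);p=proj(n,[*(C+65*np.array([np.cos(a),np.sin(a)])),15])[0]
        q=onplane(n,wc(G,p,4),(0,0,15))[0,:2];out.append([np.degrees(np.arctan2(*(q-C)[::-1]))%360,np.hypot(*(q-C))])
    print(n,np.array(out).T)
top=np.array([[180,125],[248,170],[174,211]])/4.+np.array([185,110])-.375
Y=np.clip(t[:,:,2]-t[:,:,0]-10,0,None)
topr=np.array([wc(Y,p,2.6) for p in top]);print(top,topr)
scene=np.array([[211,342],[208,370],[116,384]])/4.+np.array([300,210-75])-.375  # tips
# guess: assign by search
spt=np.array([207,169])/4.+np.array([185,110])-.375; sps=np.array([176,346])/4.+np.array([300,135])-.375
import itertools
def model(q):
    p=q[:3];z=np.array([np.cos(q[4])*np.sin(q[3]),np.sin(q[4])*np.sin(q[3]),np.cos(q[3])])
    y=np.cross(z,[0,0,1]);y/=np.linalg.norm(y);x=np.cross(y,z);return p,x,y,z
def stud(q,h):
    p,x,y,z=model(q);return np.array([p+z*h+35*(np.cos(a)*x+np.sin(a)*y) for a in q[5]+np.radians([0,120,240])])
best=[]
for pm in itertools.permutations(range(3)):
  for pm0 in itertools.permutations(range(3)):
    def f(q):
        p,x,y,z=model(q)
        return np.r_[(proj("top",stud(q,10))[list(pm0)]-topr).ravel(),(proj("scene",stud(q,12.5))[list(pm)]-scene).ravel(),
          (proj("top",[p+24*z])[0]-spt)*.6,(proj("scene",[p+24*z])[0]-sps)*.6,(q[3]-.5)/.2,(q[2]-160)/15]
    for ph in(0,1):
        g=least_squares(f,[640,50,160,.5,np.radians(-135),ph]);best.append((g.cost,g.x,g.fun,pm,pm0))
best.sort(key=lambda b:b[0])
for b in best[:1]+best[6:7]:
    q=b[1];print(b[0],q[:3],np.degrees(q[3:]),b[2],model(q)[3])
np.save("hub.npy",best[0][1])
q=best[0][1];p,x,y,z=model(q)
for n,f in(("top",t),("scene",s)):
    im=cv2.resize(f.astype(np.uint8),None,fx=6,fy=6,interpolation=cv2.INTER_CUBIC)
    def dr(P,c):
        uv=((proj(n,P)+.5)*6).astype(int);cv2.polylines(im,[uv],True,c,1)
    th=np.linspace(0,2*np.pi,60)[:,None]
    for R_,h,c in((46,0,(0,0,255)),(6.5,25,(255,0,0)),(10,20,(255,0,0))):dr(p+z*h+R_*(np.cos(th)*x+np.sin(th)*y),c)
    for S in stud(q,14):dr(S+3*(np.cos(th)*x+np.sin(th)*y),(0,255,0))
    u,v=(proj(n,[p])[0]*6).astype(int);cv2.imwrite(f"pics/ov_{n}.png",im[v-200:v+200,u-200:u+200])
cv2.imwrite("pics/ov.png",np.hstack([cv2.imread("pics/ov_top.png"),cv2.imread("pics/ov_scene.png")]))
E
python3 fit2.py
```

```text
top [[  6.816  66.95  127.526 187.647 247.324 306.538]
 [ 67.802  67.04   66.783  67.297  68.549  68.641]]
scene [[  7.635  65.728 127.382 187.152 246.456 307.681]
 [ 65.611  66.084  67.88   70.722  69.656  67.015]]
[[229.625 140.875]
 [246.625 152.125]
 [228.125 162.375]] [[229.678 140.637]
 [246.936 152.164]
 [228.307 162.123]]Traceback (most recent call last):
  File "fit2.py", line 37, in <module>
    g=least_squares(f,[640,50,160,.5,np.radians(-135),ph]);best.append((g.cost,g.x,g.fun,pm,pm0))
    return func(*args, **kwargs)
    result = trf(vector_fun.fun, vector_fun.jac, x0, f0, J0, lb, ub, ftol, xtol,
                 gtol, max_nfev, x_scale, loss_function, tr_solver,
                 tr_options.copy(), verbose, callback=callback_wrapped)
    return trf_no_bounds(
        fun, jac, x0, f0, J0, ftol, xtol, gtol, max_nfev, x_scale,
        loss_function, tr_solver, tr_options, verbose, callback=callback)
    J = jac(x)
    self._update_jac()
    ~~~~~~~~~~~~~~~~^^
    self.J = self.jac_wrapped(xp_copy(self.x), f0=self.f)
             ~~~~~~~~~~~~~~~~^^^^^^^^^^^^^^^^^^^^^^^^^^^^
[... 619 characters left out ...]
rgs, **self.kwargs))
                      ~~~~~~~~^^^^^^^^^^^^^^^^^^^^^^^^^^^^^^
    return np.atleast_1d(self.fun(x))
                         ~~~~~~~~^^^
    return self.f(x, *self.args, **self.kwargs)
           ~~~~~~^^^^^^^^^^^^^^^^^^^^^^^^^^^^^^
  File "fit2.py", line 35, in f
    (proj("top",[p+24*z])[0]-spt)*.6,(proj("scene",[p+24*z])[0]-sps)*.6,(q[3]-.5)/.2,(q[2]-160)/15]
     ~~~~^^^^^^^^^^^^^^^^
  File "h.py", line 9, in proj
    K,T=cam(n);p=(np.atleast_2d(P)-T[:3,3])@T[:3,:3];q=p@K.T;return q[:,:2]/q[:,2:]
        ~~~^^^
  File "h.py", line 7, in cam
    i=camera_info(n);return np.array(i["mtx"]),np.array(i["cam_to_world"])
ValueError: time passes only in moves, steps and waits
```

```bash
sed -i 's/^def cam(n):/import functools\n@functools.cache\ndef cam(n):/' h.py; python3 fit2.py
```

```text
top [[  6.816  66.95  127.526 187.647 247.324 306.538]
 [ 67.802  67.04   66.783  67.297  68.549  68.641]]
scene [[  7.635  65.728 127.382 187.152 246.456 307.681]
 [ 65.611  66.084  67.88   70.722  69.656  67.015]]
[[229.625 140.875]
 [246.625 152.125]
 [228.125 162.375]] [[229.678 140.637]
 [246.936 152.164]
 [228.307 162.123]]
0.3333140722560148 [654.797 111.409 164.123] [  29.633 -136.276  224.053] [-0.082 -0.11  -0.11   0.098 -0.065 -0.05  -0.083  0.109  0.124  0.084
  0.121 -0.095 -0.076  0.14  -0.663 -0.081  0.086  0.275] [-0.357 -0.342  0.869]
6.869700677200969 [658.745 110.505 166.203] [  48.32  -159.462  129.173] [-0.38   1.551  0.132 -1.321  0.132 -0.971 -0.563  1.3    0.853 -0.81
 -0.161 -0.465 -0.232  1.195 -0.477 -0.095  1.717  0.414] [-0.699 -0.262  0.665]
```

View pics/ov.png

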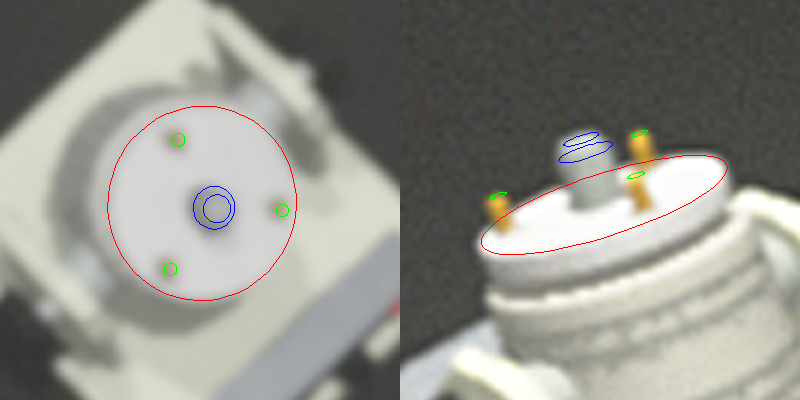

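The overlay matches closely: studs, spigot and hub rim all lie on the fit, with tilt 29.6° and hub face at (655,111,164). Next, the grasp and mount targets and the roll options.

```bash
cat > plan.py <<'E'
from h import *
import sys
q=np.load("hub.npy");C=np.array([515.,-290.4,0]);PH=np.radians(37.1)
st=status.get_state()
def Rq(w):return R.from_quat([w[1],w[2],w[3],w[0]])
Rc=Rq(st["tcp_rot"]);pc=np.array(st["position"])
zh=np.array([np.cos(q[4])*np.sin(q[3]),np.sin(q[4])*np.sin(q[3]),np.cos(q[3])]);yh=np.cross(zh,[0,0,1]);yh/=np.linalg.norm(yh);xh=np.cross(yh,zh)
def frame(dx,dz,s): # tool rotation for disc axes
    dy=np.cross(dz,dx);return R.from_matrix(np.c_[-dz,s*dy,s*dx])
def mount(k,s,off=0):
    a=q[5]-np.radians(30)+np.radians(120*k+off);return frame(np.cos(a)*xh+np.sin(a)*yh,zh,s)
def grasp(s):return frame(np.array([np.cos(PH),np.sin(PH),0]),np.array([0,0,1.]),s)
def rel(p,Rt):
    d=Rc.inv().apply(np.array(p)-pc);w=(Rc.inv()*Rt).as_rotvec()
    print("mm",d.round(1),"deg",np.degrees(w).round(1),"-> shift",(d/250).round(4),"turn",(w/np.pi).round(4))
E
python3 - <<'E'
from plan import *
print("start tool\n",Rc.as_matrix(),"az",np.degrees(np.arctan2(pc[1],pc[0])))
for s in(1,-1):
    G=grasp(s);print(s,"grasp");rel([515,-290.4,300],G)
    for k in range(3):
        M=mount(k,s);print(" k",k,"turn from grasp",np.degrees((G.inv()*M).as_rotvec()),"toolz",M.as_matrix()[:,2])
E
```

```text
start tool
 [[ 0.     0.376  0.926]
 [ 0.     0.926 -0.376]
 [-1.     0.     0.   ]] az 67.89691124599759
1 grasp
mm [ 104.7 -725.3  586.4] deg [-59.2   0.   -0. ] -> shift [ 0.419 -2.901  2.346] turn [-0.329  0.    -0.   ]
 k 0 turn from grasp [154.529  -2.692  41.463] toolz [-0.442 -0.758 -0.48 ]
 k 1 turn from grasp [ 38.429 -27.088  13.379] toolz [ 0.934 -0.102  0.344]
 k 2 turn from grasp [-78.745 -26.767 -17.861] toolz [-0.492  0.86   0.136]
-1 grasp
mm [ 104.7 -725.3  586.4] deg [120.8  -0.   -0. ] -> shift [ 0.419 -2.901  2.346] turn [ 0.671 -0.    -0.   ]
 k 0 turn from grasp [154.529   2.692 -41.463] toolz [0.442 0.758 0.48 ]
 k 1 turn from grasp [ 38.429  27.088 -13.379] toolz [-0.934  0.102 -0.344]
 k 2 turn from grasp [-78.745  26.767  17.861] toolz [ 0.492 -0.86  -0.136]
```

Picking s=-1, k=2, which keeps the wrist closest to neutral for both poses. Moving round in waypoints.

```bash
cat > n.py <<'E'
from plan import *
# n.py x y z frac : target TCP, orientation = start->grasp slerp is handled as frac of remaining turn
x,y,z,f=map(float,sys.argv[1:5]);Rt=grasp(-1)
w=(Rc.inv()*Rt).as_rotvec();rel([x,y,z],Rc*R.from_rotvec(w*f))
print(st["time"],pc,st["joint_positions"],np.linalg.norm(st["wrist_force"]),st["width"])
E
python3 n.py 450 400 420 0.33
```

```text
mm [ -15.3 -110.1  266.4] deg [39.9 -0.  -0. ] -> shift [-0.061 -0.44   1.066] turn [ 0.222 -0.    -0.   ]
0.8 [244.577 602.227 404.738] [-0.922  0.501 -0.427  1.55   0.221  1.138 -0.21 ] 0.4411141076305136 1.0014268348683664
```

```bash
python3 -m pendant '[[[-0.015,-0.09,0.2],[0.044,0,0]],[[-0.03,-0.18,0.4],[0.09,0,0]],[[-0.045,-0.26,0.6],[0.13,0,0]],[[-0.06,-0.35,0.8],[0.17,0,0]],[[-0.06,-0.44,1.0],[0.22,0,0]]]' 60; python3 n.py 560 160 430 0.5
```

```text
time: 1.42
position: [435.9, 405.0, 420.4]
tcp_rot: [0.606, 0.365, 0.606, -0.364]
wrist_force: [1.3, 0.7, -0.7]
width: 0.706
mm [ -9.7  -5.6 274.6] deg [40.5 -0.  -0. ] -> shift [-0.039 -0.022  1.098] turn [ 0.225 -0.    -0.   ]
1.425 [435.918 404.993 420.413] [-0.616  0.364 -0.227  1.684  0.09   1.102 -0.38 ] 1.6487753968935144 0.7057675808863244
```

```bash
python3 -m pendant '[[[-0.01,0,0.2],[0.045,0,0]],[[-0.02,0,0.4],[0.09,0,0]],[[-0.03,0,0.6],[0.135,0,0]],[[-0.04,0,0.8],[0.18,0,0]],[[-0.04,-0.02,1.0],[0.225,0,0]]]'; python3 n.py 560 -80 400 1
```

```text
time: 2.05
position: [549.7, 180.6, 430.8]
tcp_rot: [0.442, 0.553, 0.441, -0.551]
wrist_force: [-0.1, -0.4, 0.8]
width: 0.705
mm [ 30.4  67.4 252. ] deg [40.2 -0.1 -0.1] -> shift [0.122 0.269 1.008] turn [ 0.223 -0.001 -0.   ]
2.05 [549.732 180.613 430.817] [-0.363  0.315 -0.     1.72  -0.001  1.104 -0.585] 0.9082917211361329 0.7051396254310702
```

```bash
python3 -m pendant '[[[0.02,0.05,0.2],[0.045,0,0]],[[0.05,0.11,0.4],[0.09,0,0]],[[0.07,0.16,0.6],[0.135,0,0]],[[0.1,0.21,0.8],[0.18,0,0]],[[0.12,0.27,1.0],[0.223,0,0]]]'; python3 n.py 515 -290.4 270 1
```

```text
time: 2.68
position: [560.4, -79.4, 400.4]
tcp_rot: [0.223, 0.672, 0.224, -0.67]
wrist_force: [1.7, -1.0, -0.3]
width: 0.699
mm [129.9 141.4 163.4] deg [-0.2 -0.2 -0. ] -> shift [0.52  0.566 0.653] turn [-0.001 -0.001 -0.   ]
2.675 [560.371 -79.438 400.413] [-0.097  0.326  0.235  1.791 -0.089  1.033 -0.755] 1.9277105061101922 0.6992117190218274
```

```bash
python3 -m pendant '[[[0.1,0.11,0.13],[0,0,0]],[[0.2,0.23,0.26],[0,0,0]],[[0.31,0.34,0.4],[0,0,0]],[[0.42,0.46,0.53],[0,0,0]],[[0.52,0.566,0.653],[0,0,0]]]'; python3 n.py 515 -290.4 203 1; python3 - <<'E'
from h import *
s=camera("scene")[:,:,::-1];cv2.imwrite("pics/s1.png",crop(s,120,140,150,150,4));print(r.tcp_to_grasp)
E
```

```text
time: 3.3
position: [514.9, -291.8, 269.1]
tcp_rot: [0.224, 0.672, 0.224, -0.67]
wrist_force: [0.6, 0.4, 0.0]
width: 0.708
mm [66.1 -1.  -0.7] deg [-0.2 -0.2 -0. ] -> shift [ 0.265 -0.004 -0.003] turn [-0.001 -0.001 -0.   ]
3.3 [ 514.86  -291.755  269.132] [ 0.268  0.539  0.264  1.825 -0.192  0.801 -0.296] 0.6757660160816357 0.7078259061612631
154.70000000000002
```

View pics/s1.png

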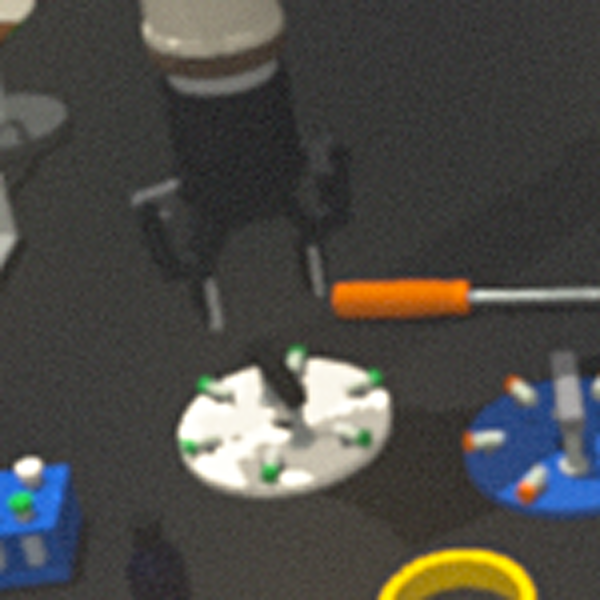

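The gripper is over the bar at crop (283,380), fingers on either side at (215,320) and (320,290). Descend, then close.

```bash
python3 -m pendant '[[[0.06,0,0],[0,0,0]],[[0.12,0,0],[0,0,0]],[[0.18,-0.002,-0.002],[0,0,0]],[[0.23,-0.004,-0.003],[0,0,0]],[[0.265,-0.004,-0.003],[0,0,0]]]' && python3 -m pendant '[[[0,0,0],[0,0,0]],[[0,0,0],[0,0,0]],[[0,0,0],[0,0,0]],[[0,0,0],[0,0,0]],[[0,0,0],[0,0,0]]]' 0 40 && python3 -m pendant '[[[0,0,0],[0,0,0]],[[0,0,0],[0,0,0]],[[0,0,0],[0,0,0]],[[0,0,0],[0,0,0]],[[0,0,0],[0,0,0]]]' 0 110;  python3 n.py 515 -290.4 203 1; python3 - <<'E'
from h import *
cv2.imwrite("pics/s2.png",crop(camera("scene")[:,:,::-1],120,140,150,150,4));print(r.tcp_to_grasp);cv2.imwrite("pics/t2.png",camera("top")[:,:,::-1])
E
```

```text
time: 3.98
position: [511.2, -295.5, 199.1]
tcp_rot: [-0.222, -0.67, -0.222, 0.672]
wrist_force: [-0.1, -0.3, 0.3]
width: 0.702
time: 4.6
position: [511.5, -295.6, 199.7]
tcp_rot: [-0.222, -0.671, -0.222, 0.672]
wrist_force: [-1.2, 1.0, 4.3]
width: 0.184
time: 5.22
position: [511.6, -295.8, 199.9]
tcp_rot: [-0.222, -0.671, -0.222, 0.672]
wrist_force: [0.6, -0.7, 3.5]
width: 0.17
mm [-3.2 -2.3 -5.9] deg [-0.5  0.1 -0. ] -> shift [-0.013 -0.009 -0.024] turn [-0.003  0.001 -0.   ]
5.225 [ 511.595 -295.78   199.862] [ 0.297  0.644  0.237  1.848 -0.224  0.676 -0.268] 3.602284007357115 0.1695496915275005
154.70000000000002
```

Gripped (width 0.17, about the 16 mm bar), but the TCP sits about 6 mm along the bar from the planned point. I'll measure how the disc now lies relative to the tool.

```bash
cat > caps.py <<'E'
from h import *
def wc(W,p,rad):
    g=np.mgrid[0:W.shape[0],0:W.shape[1]]
    for _ in range(6):
        m=(np.hypot(g[1]-p[0],g[0]-p[1])<rad)*W
        if m.sum()<60:return None
        p=np.array([(m*g[1]).sum(),(m*g[0]).sum()])/m.sum()
    return p
def green(im):
    im=im.astype(float);return np.clip(im[:,:,1]-np.maximum(im[:,:,0],im[:,:,2])-8,0,None)
E
python3 - <<'E'
from caps import *
C=np.array([515,-290.4]);t0=cv2.imread("pics/top0.png");s0=cv2.imread("pics/scene0.png")
s1=camera("scene")[:,:,::-1];t1=camera("top")[:,:,::-1]
for n,a,b in(("top",t0,t1),("scene",s0,s1)):
    A=[];B=[]
    for k in range(6):
        an=np.radians(7.1+60*k);p=proj(n,[*(C+67*np.array([np.cos(an),np.sin(an)])),15])[0]
        u=wc(green(a),p,4);v=wc(green(b),u,4) 
        if v is None:continue
        A.append(onplane(n,u,(0,0,15))[0]);B.append(onplane(n,v,(0,0,15))[0])
    A=np.array(A)[:,:2];B=np.array(B)[:,:2];print(n,len(A));print((B-A).T)
    f=least_squares(lambda q:((A-C)@np.array([[np.cos(q[2]),np.sin(q[2])],[-np.sin(q[2]),np.cos(q[2])]])+C+q[:2]-B).ravel(),[0,0,0],loss="soft_l1")
    print(f.x[:2],np.degrees(f.x[2]))
E
```

```text
top 2
[[ 1.116  0.757]
 [-1.637 -0.997]]
[ 0.887 -1.25 ] -0.08185245902568226
scene 5
[[ 0.858  1.323  0.506  1.621  0.647]
 [-1.825 -0.668 -1.074 -1.084 -1.36 ]]
[ 0.976 -1.189] -0.04852684868583725
```

```bash
cat > m.py <<'E'
from plan import *
# m.py h off frac [dx dy]: target disc back h mm above hub face; off deg about hub axis; dx,dy lateral in hub frame
h,off,f=map(float,sys.argv[1:4]);L=list(map(float,sys.argv[4:6])) or [0,0]
D=np.array([199.9,-.4,-6.0]);Rm=mount(2,-1,off)
p=q[:3]+h*zh+L[0]*xh+L[1]*yh-Rm.apply(D);w=(Rc.inv()*Rm).as_rotvec()
rel(pc+f*(p-pc),Rc*R.from_rotvec(w*f))
b=pc+Rc.apply(D)-q[:3];dz=-Rc.as_matrix()[:,0];dx=-Rc.as_matrix()[:,2]
print("disc in hub: xyz",[round(float(b@a),2) for a in(xh,yh,zh)],"tilt deg",np.degrees([dz@xh,dz@yh]),"phase err",(np.degrees(np.arctan2(dx@yh,dx@xh)-q[5])+30+60)%120-60)
F=np.array(st["wrist_force"]);print("t",st["time"],"F hub",[round(float(F@a),1) for a in(xh,yh,zh)],"T hub",[round(float(np.array(st["wrist_torque"])@a),2) for a in(xh,yh,zh)],"w",round(st["width"],3),st["joint_positions"])
E
python3 -m pendant '[[[-0.05,0,0],[0,0,0]],[[-0.13,0,0],[0,0,0]],[[-0.25,0,0],[0,0,0]],[[-0.38,0,0],[0,0,0]],[[-0.5,0,0],[0,0,0]]]';python3 m.py 60 0 0.55
```

```text
time: 6.05
position: [511.5, -295.5, 327.0]
tcp_rot: [-0.222, -0.671, -0.222, 0.672]
wrist_force: [0.2, -0.5, -3.3]
width: 0.171
mm [ -34.6 -120.6 -126.3] deg [-43.6  14.8   9.8] -> shift [-0.138 -0.482 -0.505] turn [-0.242  0.082  0.054]
disc in hub: xyz [-347.84, -195.46, 155.3] tilt deg [28.413  0.039] phase err 37.74981665379505
t 6.05 F hub [-1.8, -0.5, -2.8] T hub [-0.01, 0.0, 0.01] w 0.171 [ 0.251  0.46   0.293  1.794 -0.16   0.911 -0.318]
```

```bash
python3 -m pendant '[[[-0.028,-0.096,-0.1],[-0.048,0.016,0.011]],[[-0.055,-0.193,-0.2],[-0.097,0.033,0.022]],[[-0.083,-0.29,-0.3],[-0.145,0.049,0.032]],[[-0.11,-0.385,-0.4],[-0.194,0.066,0.043]],[[-0.138,-0.482,-0.505],[-0.242,0.082,0.054]]]';python3 m.py 60 0 1
```

```text
time: 6.68
position: [540.4, -122.4, 362.5]
tcp_rot: [0.481, 0.635, 0.425, -0.43]
wrist_force: [-0.4, -0.5, -3.0]
width: 0.169
mm [  -1.5    5.6 -144.6] deg [-35.4  12.1   8. ] -> shift [-0.006  0.023 -0.578] turn [-0.197  0.067  0.045]
disc in hub: xyz [-155.55, -105.0, 98.08] tilt deg [13.066  5.46 ] phase err -35.070651105530146
t 6.675 F hub [-2.1, -0.1, -2.2] T hub [0.09, 0.46, -0.05] w 0.169 [ 0.252  0.285 -0.019  1.955 -0.288  0.684  0.278]
```

```bash
python3 -m pendant '[[[-0.001,0.005,-0.12],[-0.04,0.013,0.009]],[[-0.002,0.009,-0.24],[-0.08,0.027,0.018]],[[-0.004,0.014,-0.36],[-0.12,0.04,0.027]],[[-0.006,0.02,-0.48],[-0.16,0.054,0.036]],[[-0.006,0.023,-0.578],[-0.197,0.067,0.045]]]' >/dev/null; python3 -m pendant '[[[0,0,0],[0,0,0]],[[0,0,0],[0,0,0]],[[0,0,0],[0,0,0]],[[0,0,0],[0,0,0]],[[0,0,0],[0,0,0]]]';python3 m.py 45 0 1
```

```text
time: 7.92
position: [564.6, 18.4, 390.4]
tcp_rot: [0.634, 0.526, 0.538, -0.177]
wrist_force: [0.9, -1.0, -3.3]
width: 0.165
mm [15.8 -0.3  1.1] deg [ 0.4 -0.  -0. ] -> shift [ 0.063 -0.001  0.004] turn [ 0.002 -0.    -0.   ]
disc in hub: xyz [0.66, 0.96, 60.76] tilt deg [-0.032 -0.003] phase err 0.3879300391831748
t 7.925 F hub [-1.7, -1.3, -2.8] T hub [0.03, 0.92, -0.0] w 0.165 [ 0.302  0.265 -0.307  1.962 -0.501  0.608  0.881]
```

```bash
python3 - <<'E'
from h import *
s=camera("scene")[:,:,::-1];t=camera("top")[:,:,::-1];cv2.imwrite("pics/s3r.png",s);cv2.imwrite("pics/t3r.png",t)
cv2.imwrite("pics/3.png",np.hstack([crop(s,300,150,100,120,4),crop(t,180,100,100,120,4)]))
E
```

```text
(no output)
```

View pics/3.png

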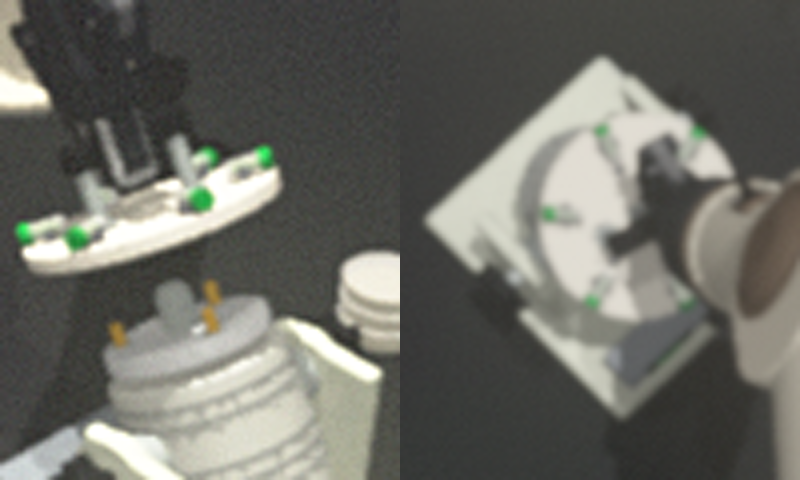

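The disc is held parallel above the hub, with its centre over the spigot at scene crop (150,220) against (175,290). I'll check against the caps, whose positions on the disc were measured earlier.

```bash
cat > chk.py <<'E'
from caps import *
from plan import *
def run(s,t,D=np.array([199.9,-.4,-6.0])):
    M=Rc.as_matrix();dz=-M[:,0];dx=-M[:,2];dy=-M[:,1];b=pc+Rc.apply(D)
    # per-cap disc coords calibrated from first pictures
    C=np.array([515,-290.4,0]);c,sn=np.cos(PH),np.sin(PH);obs=[]
    for n,im,i0 in(("scene",s,"pics/scene0.png"),("top",t,"pics/top0.png")):
        for k in range(6):
            a=np.radians(7.1+60*k);u=wc(green(cv2.imread(i0)),proj(n,C+[67*np.cos(a),67*np.sin(a),15])[0],4)
            if u is None:continue
            P=onplane(n,u,(0,0,15))[0]-C;d=np.array([c*P[0]+sn*P[1],-sn*P[0]+c*P[1],P[2]])
            o=wc(green(im),proj(n,[b+d[0]*dx+d[1]*dy+d[2]*dz])[0],4)
            if o is not None:obs.append((n,d,o))
    def f(v):
        Rr=R.from_rotvec(dz*v[3]);e=[]
        for n,d,o in obs:e+=list(proj(n,[b+v[0]*xh+v[1]*yh+v[2]*zh+Rr.apply(d[0]*dx+d[1]*dy+d[2]*dz)])[0]-o)
        return np.array(e)
    g=least_squares(f,[0,0,0,0],loss="soft_l1",f_scale=.5)
    print("n",len(obs),"visual correction hub xyz",g.x[:3],"deg",np.degrees(g.x[3]));print(f([0,0,0,0]).reshape(-1,2).T);print(g.fun.reshape(-1,2).T)
if __name__=="__main__":
    run(cv2.imread(sys.argv[1]),cv2.imread(sys.argv[2]))
E
python3 chk.py pics/s3r.png pics/t3r.png
```

```text
n 10 visual correction hub xyz [-0.281  0.92   0.345] deg -0.22706531983379932
[[-0.257 -0.446 -1.147 -1.513  0.62  -0.584 -0.085 -0.025  0.064 -0.041]
 [ 0.338  0.601  0.57   0.318 -0.755 -0.206 -0.064 -0.239 -0.164 -1.137]]
[[-0.106 -0.203 -0.944 -1.426  0.676 -0.728 -0.309 -0.245  0.005 -0.099]
 [ 0.072  0.313  0.253  0.025 -1.018  0.018  0.21   0.127  0.206 -0.862]]
```

Vision and kinematics agree to about 1 mm and 0.3°. Descend to just above the spigot end.

```bash
python3 m.py 28 0 1 0 -0.5
```

```text
mm [32.7 -0.3  1.7] deg [ 0.4 -0.  -0. ] -> shift [ 0.131 -0.001  0.007] turn [ 0.002 -0.    -0.   ]
disc in hub: xyz [0.82, 1.16, 60.68] tilt deg [-0.038 -0.017] phase err 0.4100018625994153
t 8.025 F hub [-2.0, 0.5, -2.4] T hub [-0.0, 0.98, 0.04] w 0.163 [ 0.302  0.265 -0.307  1.962 -0.501  0.608  0.881]
```

```bash
python3 -m pendant '[[[0.026,0,0.002],[0.002,0,0]],[[0.053,0,0.004],[0.002,0,0]],[[0.08,-0.001,0.006],[0.002,0,0]],[[0.11,-0.001,0.007],[0.002,0,0]],[[0.131,-0.001,0.007],[0.002,0,0]]]' >/dev/null; python3 -m pendant '[[[0,0,0],[0,0,0]],[[0,0,0],[0,0,0]],[[0,0,0],[0,0,0]],[[0,0,0],[0,0,0]],[[0,0,0],[0,0,0]]]';python3 m.py 18 0 1 0 -0.5; python3 - <<'E'
from h import *
s=camera("scene")[:,:,::-1];t=camera("top")[:,:,::-1];cv2.imwrite("pics/s4r.png",s);cv2.imwrite("pics/t4r.png",t)
cv2.imwrite("pics/4.png",crop(s,300,160,100,100,6))
E
python3 chk.py pics/s4r.png pics/t4r.png
```

```text
time: 9.28
position: [577.1, 28.3, 361.0]
tcp_rot: [0.633, 0.528, 0.538, -0.178]
wrist_force: [-0.0, 0.3, -3.7]
width: 0.168
mm [9.4 0.1 0. ] deg [ 0. -0. -0.] -> shift [0.037 0.    0.   ] turn [ 0. -0. -0.]
disc in hub: xyz [0.02, -0.36, 27.38] tilt deg [-0.027 -0.033] phase err 0.04026011821457587
t 9.275 F hub [-1.7, 0.2, -3.3] T hub [-0.06, 0.81, -0.0] w 0.168 [ 0.281  0.326 -0.313  1.96  -0.503  0.543  0.88 ]
n 10 visual correction hub xyz [-0.25   1.119  0.288] deg -0.152673434529885
[[-0.39  -0.511 -1.303 -1.791  0.401 -0.547 -0.063 -0.16   0.086  0.071]
 [ 0.328  0.799  0.44   0.422 -0.748 -0.293  0.013 -0.216 -0.307 -1.172]]
[[-0.163 -0.225 -1.026 -1.585  0.577 -0.755 -0.322 -0.414 -0.063 -0.079]
 [ 0.04   0.503  0.109  0.097 -1.048 -0.002  0.336  0.166  0.076 -0.849]]
```

View pics/4.png

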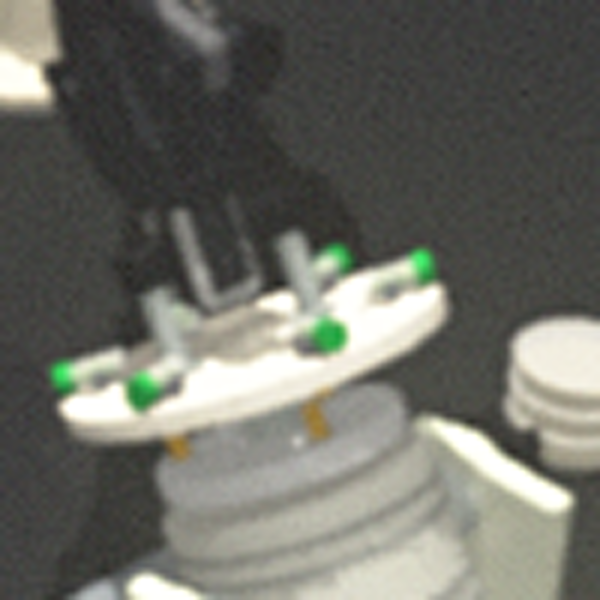

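The disc is parallel just above the studs, which show at crop (180,445) and (318,412). Now press gently onto the spigot, down to 18 mm.

```bash
python3 -m pendant '[[[0.008,0,0],[0,0,0]],[[0.015,0,0],[0,0,0]],[[0.023,0,0],[0,0,0]],[[0.03,0,0],[0,0,0]],[[0.037,0,0],[0,0,0]]]';python3 m.py 10 0 1 0 -0.5
```

```text
time: 10.0
position: [580.4, 31.4, 352.7]
tcp_rot: [0.633, 0.528, 0.538, -0.178]
wrist_force: [-0.6, -0.8, -3.3]
width: 0.166
mm [ 7.9  0.3 -0.1] deg [ 0. -0.  0.] -> shift [ 0.032  0.001 -0.   ] turn [ 0. -0.  0.]
disc in hub: xyz [-0.29, -0.35, 17.91] tilt deg [-0.006 -0.042] phase err 0.03134495909509383
t 10.0 F hub [-2.5, -0.2, -2.4] T hub [-0.03, 1.19, 0.03] w 0.166 [ 0.275  0.343 -0.314  1.959 -0.504  0.525  0.88 ]
```

No lateral load, so it is on the spigot. On to 10 mm, past the stud ends.

```bash
python3 -m pendant '[[[0.006,0,0],[0,0,0]],[[0.012,0,0],[0,0,0]],[[0.019,0,0],[0,0,0]],[[0.026,0,0],[0,0,0]],[[0.032,0,0],[0,0,0]]]';python3 m.py 3 0 1 0 -0.5
```

```text
time: 10.62
position: [583.3, 34.2, 345.6]
tcp_rot: [0.632, 0.528, 0.538, -0.178]
wrist_force: [-1.4, -1.0, -2.5]
width: 0.167
mm [ 6.8  0.3 -0.1] deg [ 0. -0.  0.] -> shift [ 0.027  0.001 -0.   ] turn [ 0. -0.  0.]
disc in hub: xyz [-0.28, -0.34, 9.76] tilt deg [-0.005 -0.044] phase err 0.027868796475388535
t 10.625 F hub [-2.7, 0.2, -1.3] T hub [0.03, 1.03, 0.02] w 0.167 [ 0.269  0.358 -0.316  1.958 -0.504  0.51   0.88 ]
```

```bash
python3 -m pendant '[[[0.006,0,0],[0,0,0]],[[0.012,0,0],[0,0,0]],[[0.018,0,0],[0,0,0]],[[0.024,0,0],[0,0,0]],[[0.028,0,0],[0,0,0]]]';python3 m.py 0 0 1 0 -0.5
```

```text
time: 11.25
position: [585.9, 36.7, 339.4]
tcp_rot: [0.632, 0.528, 0.538, -0.178]
wrist_force: [-0.6, -0.3, -2.3]
width: 0.167
mm [ 2.7  0.3 -0.1] deg [ 0. -0.  0.] -> shift [ 0.011  0.001 -0.   ] turn [ 0. -0.  0.]
disc in hub: xyz [-0.24, -0.33, 2.67] tilt deg [-0.009 -0.044] phase err 0.028710337658566232
t 11.25 F hub [-1.6, 0.2, -1.7] T hub [-0.0, 0.98, 0.02] w 0.167 [ 0.264  0.371 -0.317  1.957 -0.504  0.497  0.881]
```

```bash
python3 -m pendant '[[[0.004,0,0],[0,0,0]],[[0.007,0,0],[0,0,0]],[[0.01,0,0],[0,0,0]],[[0.013,0,0],[0,0,0]],[[0.016,0,0],[0,0,0]]]';python3 m.py 0 0 1 0 -0.5
```

```text
time: 11.88
position: [585.9, 36.7, 338.1]
tcp_rot: [0.632, 0.527, 0.539, -0.179]
wrist_force: [-28.8, -12.3, 30.0]
width: 0.17
mm [ 1.5  0.8 -0.2] deg [ 0.  -0.1  0.1] -> shift [ 0.006  0.003 -0.001] turn [ 0. -0.  0.]
disc in hub: xyz [-1.01, -0.23, 1.48] tilt deg [ 0.055 -0.075] phase err 0.026948592687205064
t 11.875 F hub [-10.7, 11.0, 40.5] T hub [2.0, 1.99, 0.07] w 0.17 [ 0.263  0.373 -0.316  1.957 -0.504  0.495  0.881]
```

Firm contact at about 40 N, 1.5 mm above my estimated face, after a free pass over the studs. I'll relax, then press again to check that it's a hard stop rather than a jam.

```bash
python3 -m pendant '[[[0,0,0],[0,0,0]],[[0,0.001,0],[0,0,0]],[[0,0.002,0],[0,0,0]],[[0,0.003,-0.001],[0,0,0]],[[0,0.003,-0.001],[0,0,0]]]';python3 m.py 0 0 1 0 -0.5;  python3 -m pendant '[[[0.004,0,0],[0,0,0]],[[0.006,0,0],[0,0,0]],[[0.009,0,0],[0,0,0]],[[0.012,0,0],[0,0,0]],[[0.012,0,0],[0,0,0]]]';python3 m.py 0 0 1 0 -0.5;python3 - <<'E'
from h import *
s=camera("scene")[:,:,::-1];t=camera("top")[:,:,::-1];cv2.imwrite("pics/s5r.png",s);cv2.imwrite("pics/t5r.png",t)
cv2.imwrite("pics/5.png",np.hstack([crop(s,305,185,80,90,5),crop(t,190,100,80,90,5)]))
E
python3 chk.py pics/s5r.png pics/t5r.png
```

```text
time: 12.5
position: [586.3, 36.5, 338.9]
tcp_rot: [0.632, 0.527, 0.539, -0.179]
wrist_force: [-8.9, -4.4, 6.8]
width: 0.17
mm [ 2.1  0.3 -0.5] deg [-0.  -0.   0.1] -> shift [ 0.008  0.001 -0.002] turn [-0.    -0.     0.001]
disc in hub: xyz [-0.68, -0.77, 2.09] tilt deg [ 0.08  -0.046] phase err -0.0017126459657674786
t 12.5 F hub [-4.9, 3.0, 10.7] T hub [0.42, 1.29, 0.04] w 0.17 [ 0.263  0.372 -0.315  1.956 -0.502  0.497  0.879]
time: 13.12
position: [586.3, 36.5, 338.2]
tcp_rot: [0.632, 0.527, 0.539, -0.179]
wrist_force: [-24.0, -10.5, 24.9]
width: 0.171
mm [ 1.5  0.6 -0.6] deg [ 0.  -0.   0.1] -> shift [ 0.006  0.002 -0.002] turn [ 0.    -0.     0.001]
disc in hub: xyz [-1.12, -0.64, 1.53] tilt deg [ 0.125 -0.075] phase err 0.011702943499699359
t 13.125 F hub [-9.1, 8.9, 33.8] T hub [1.71, 1.67, 0.08] w 0.171 [ 0.262  0.373 -0.315  1.956 -0.502  0.497  0.879]
n 10 visual correction hub xyz [0.142 1.175 0.414] deg -0.15267812472440045
[[-0.388 -0.619 -1.495 -1.709  0.432 -0.49   0.118  0.093  0.435 -0.057]
 [ 0.59   0.627  0.136  0.68  -0.013 -0.117  0.087  0.014 -0.411 -0.924]]
[[-0.031 -0.218 -1.115 -1.387  0.74  -0.794 -0.233 -0.247  0.198 -0.301]
 [ 0.22   0.255 -0.271  0.275 -0.396  0.084  0.324  0.31  -0.121 -0.695]]
```

View pics/5.png

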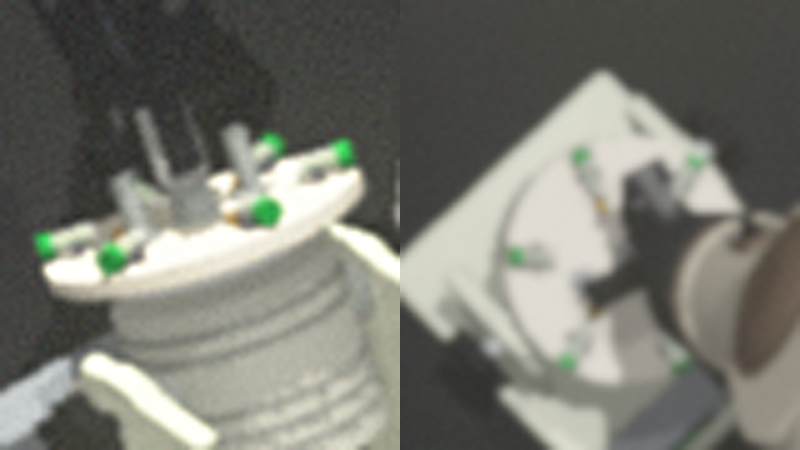

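The disc is down on the hub: no gap in the scene view at crop (200,280), and the spigot and brass stud tips show through the plate. Both presses stopped at the same height. The moment referred to the disc is small, which fits full-face contact. Relax, loosen the grip, then open.

```bash
python3 -m pendant '[[[0.002,0,0],[0,0,0]],[[0.002,0,0],[0,0,0]],[[0.002,0,0],[0,0,0]],[[0.002,0,0],[0,0,0]],[[0.002,0,0],[0,0,0]]]' 0 20;python3 m.py 0 0 1 0 0;python3 -m pendant '[[[0,0,0],[0,0,0]],[[0,0,0],[0,0,0]],[[0,0,0],[0,0,0]],[[0,0,0],[0,0,0]],[[0,0,0],[0,0,0]]]' 50;python3 m.py 0 0 1 0 0
```

```text
time: 13.85
position: [586.4, 36.4, 338.8]
tcp_rot: [0.632, 0.527, 0.539, -0.179]
wrist_force: [-11.0, -3.5, 9.7]
width: 0.168
mm [ 2.   0.2 -1.1] deg [ 0.  -0.   0.1] -> shift [ 0.008  0.001 -0.004] turn [ 0.    -0.     0.001]
disc in hub: xyz [-0.82, -0.81, 1.98] tilt deg [ 0.106 -0.061] phase err 0.02291788613922563
t 13.85 F hub [-4.2, 5.1, 13.6] T hub [0.72, 0.98, 0.02] w 0.168 [ 0.262  0.373 -0.315  1.955 -0.502  0.497  0.879]
time: 14.48
position: [586.4, 36.5, 338.6]
tcp_rot: [0.632, 0.527, 0.539, -0.179]
wrist_force: [0.0, -0.9, 0.2]
width: 0.586
mm [ 1.8  0.2 -1.1] deg [ 0.  -0.   0.1] -> shift [ 0.007  0.001 -0.004] turn [ 0.    -0.     0.001]
disc in hub: xyz [-0.83, -0.76, 1.84] tilt deg [ 0.109 -0.071] phase err 0.019242470252265775
t 14.475 F hub [-0.4, -0.7, 0.5] T hub [0.02, 0.57, -0.01] w 0.586 [ 0.262  0.373 -0.315  1.955 -0.502  0.497  0.879]
```

Released cleanly, no force. Backing straight out, then clear of the view.

```bash
python3 -m pendant '[[[-0.05,0,0],[0,0,0]],[[-0.12,0,0],[0,0,0]],[[-0.22,0,0],[0,0,0]],[[-0.34,0,0],[0,0,0]],[[-0.46,0,0],[0,0,0]]]'; python3 - <<'E'
from plan import *
rel(pc+np.array([-20,-170,30]),Rc)
E
```

```text
time: 15.1
position: [544.8, -3.6, 440.8]
tcp_rot: [0.633, 0.527, 0.538, -0.179]
wrist_force: [0.7, -0.1, -0.2]
width: 0.587
mm [-91.2 -66.2 132.3] deg [0. 0. 0.] -> shift [-0.365 -0.265  0.529] turn [0. 0. 0.]
```

```bash
python3 -m pendant '[[[-0.07,-0.05,0.11],[0,0,0]],[[-0.15,-0.11,0.21],[0,0,0]],[[-0.22,-0.16,0.32],[0,0,0]],[[-0.29,-0.21,0.42],[0,0,0]],[[-0.365,-0.265,0.53],[0,0,0]]]'; python3 -m pendant '[[[0,0,0],[0,0,0]],[[0,0,0],[0,0,0]],[[0,0,0],[0,0,0]],[[0,0,0],[0,0,0]],[[0,0,0],[0,0,0]]]'; cat > fin.py <<'E'
from caps import *
from plan import *
s=camera("scene")[:,:,::-1];t=camera("top")[:,:,::-1];cv2.imwrite("pics/s6r.png",s);cv2.imwrite("pics/t6r.png",t)
cv2.imwrite("pics/6.png",np.hstack([crop(s,305,190,80,90,5),crop(t,190,100,80,90,5)]))
# disc pose from caps (disc coords calibrated at start), free 6-dof
C=np.array([515,-290.4,0]);c,sn=np.cos(PH),np.sin(PH);obs=[];M0=mount(2,-1).as_matrix();B0=np.c_[-M0[:,2],-M0[:,1],-M0[:,0]]
for n,im,i0 in(("scene",s,"pics/scene0.png"),("top",t,"pics/top0.png")):
    for k in range(6):
        a=np.radians(7.1+60*k);u=wc(green(cv2.imread(i0)),proj(n,C+[67*np.cos(a),67*np.sin(a),15])[0],4)
        if u is None:continue
        P=onplane(n,u,(0,0,15))[0]-C;d=np.array([c*P[0]+sn*P[1],-sn*P[0]+c*P[1],P[2]])
        o=wc(green(im),proj(n,[q[:3]+B0@d])[0],4)
        if o is not None:obs.append((n,d,o))
H=np.c_[xh,yh,zh]
def f(v):return np.concatenate([proj(n,[q[:3]+H@v[:3]+R.from_rotvec(H@v[3:]).apply(B0@d)])[0]-o for n,d,o in obs])
g=least_squares(f,np.zeros(6),loss="soft_l1",f_scale=.5)
print("n",len(obs),"disc in hub xyz",g.x[:3],"rot deg",np.degrees(g.x[3:]),"rms px",np.sqrt((f(g.x)**2).mean()))
a=cv2.absdiff(cv2.imread("pics/scene0.png"),s).max(2)
print(st["time"])
E
python3 fin.py
```

```text
time: 15.72
position: [524.1, -174.9, 472.7]
tcp_rot: [0.633, 0.527, 0.537, -0.179]
wrist_force: [0.0, -0.2, -0.2]
width: 0.583
time: 16.35
position: [524.1, -174.2, 472.6]
tcp_rot: [0.633, 0.527, 0.538, -0.179]
wrist_force: [1.1, 0.3, 0.1]
width: 0.586
n 11 disc in hub xyz [-1.22   0.45   1.824] rot deg [ 0.417 -0.251  0.052] rms px 0.5048845308595581
16.35
```

View pics/6.png

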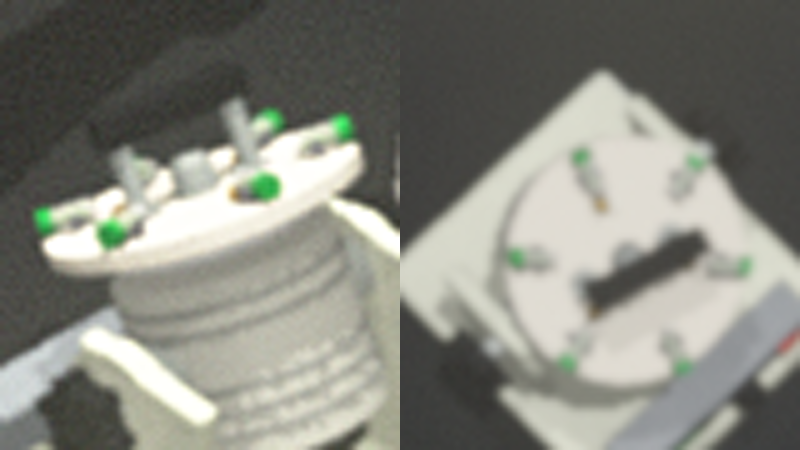

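The disc sits on the hub with spigot and studs showing through its holes; the caps give a tilt error under 0.5° and a phase error of 0.05°. Last check: that the head and everything else haven't shifted. Then hand in.

```bash
python3 - <<'E'
from h import *
for n,k,rs in(("scene","s",{"head ribs":(325,258,60,35),"base":(295,285,115,40),"blue":(232,225,62,48),"tape":(210,272,50,42),"rack":(82,250,62,42),"dishes/jar":(380,205,65,35),"driver":(200,205,75,18),"glue":(148,262,24,36)}),("top","t",{"blue":(278,178,56,52)})):
    z={"scene":"scene0","top":"top0"}[n]
    a=cv2.imread(f"pics/{z}.png",0).astype(np.float32);b=cv2.imread(f"pics/{k}6r.png",0).astype(np.float32)
    for l,(u,v,w,h) in rs.items():
        A,B=a[v:v+h,u:u+w],b[v:v+h,u:u+w];sh,rp=cv2.phaseCorrelate(A,B,cv2.createHanningWindow((w,h),cv2.CV_32F));print(n,l,np.round(sh,2),round(rp,2),"meandiff",np.abs(A-B).mean().round(1))
E
```

```text
scene head ribs [ 0.23 -0.07] 0.88 meandiff 9.0
scene base [ 0.09 -0.15] 0.88 meandiff 4.8
scene blue [-0.07  0.24] 0.79 meandiff 17.0
scene tape [0.11 0.5 ] 0.95 meandiff 4.1
scene rack [0.02 0.39] 0.92 meandiff 3.9
scene dishes/jar [ 0.1 -0. ] 0.82 meandiff 6.6
scene driver [0.47 0.1 ] 0.99 meandiff 3.3
scene glue [0.34 0.27] 0.93 meandiff 2.8
top blue [0.08 0.22] 0.72 meandiff 19.3
```

All shifts are sub-pixel, with only shading changes (the blue disc is in the arm's shadow). Handing in.

```bash
python3 -c "
from station import job;print(job.job_done())"
```

```text
the job is handed in; nothing more can be done
None
```

The white disc is on the clinostat hub with its bore over the spigot and all three studs through its holes. It was pressed home while gripped, then released, and the arm backed clear. I handed it in at about 16.5 s of the 64 s allowed.

- **Pressing:** The disc slid past the stud ends with no resistance. Two presses, at about 40 N and 34 N, stopped at the same height, and the moment at the disc was small, which fits contact across the whole face.
- **Final pictures:** No gap shows at the hub. The spigot and the studs in view come through the plate. The disc's tilt error is under 0.5° and its angle on the studs is within 0.1°.
- **Other objects:** The head, the base, the blue disc and the rest of the bench show only sub-pixel shifts of up to 0.5 px, so I take them as unmoved.
- **One disagreement:** The hard stop, and the camera estimate after release, put the disc's back face 1.5 to 1.8 mm above my first camera estimate of the hub face. I put this down to error in that estimate, since the camera calibration is only good to about 2 mm, but I had no independent check that it is flush to better than that.
- **Off-centre grip:** I gripped the bar about 6 mm off its centre. I measured this and allowed for it in the moves.

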